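Change round three battery parts on their footprint plates

TASK

The contactor, the service plug and the fuse link taken out of the battery are each standing on another part's plate. Change them round so that each one ends upright, in the middle of the plate that has its own footprint inlaid in dark rubber and squarely on that footprint (either way round); the plate without a footprint is free for setting a part aside. Do not tip any part over, and leave the grease pot, the masking tape and the hex keys where they are.

Things in the scene. Friction and masses are not known exactly. Their poses are not given: they have to be found in the camera images.
- contactor: Contactor: black block with two copper studs on top, footprint 70 mm (x) by 60 mm (y), block 50 mm high, 63 mm over the studs (14 mm thick, at x = 10, y = 16 and -16), about 0.4 kg. Grip the block across its 60 mm (along y). Origin at the centre of its underside; z up. At the start it stands on the long plate.
- service_plug: Service plug: brown plug with an upright loop handle. Base 50 mm (x) by 62 mm (y) and 16 mm high, tapering body up to 38 mm, above it the loop, 20 mm thick in x and 56 mm long in y, its top bar from 64 to 70 mm and its posts below; about 0.3 kg. Lift by the loop, gripped across its 20 mm (along x). Origin at the centre of its underside; z up. At the start it stands on the square plate.
- fuse_link: Fuse link: grey ceramic cylinder lying along y, 30 mm in diameter with brass end caps and two small feet, 76 mm long over the caps and 110 mm over the flat end tabs (14 mm wide); its axis is 15 mm above its underside; about 0.09 kg. Grip across the cylinder (along x). Upright means lying on its two feet. Origin under its middle, at the underside; z up. At the start it lies on the round plate.
- square_plate: The contactor's plate: square aluminium plate 114 x 114 mm with a dark rectangular footprint 70 mm (x) by 60 mm (y) in its middle. Screwed down, 6 mm thick; flush screw heads; nothing on it stands up. Origin at the centre of its underside, on the bench; z up.
- round_plate: The service plug's plate: round aluminium plate 124 mm in diameter with a dark rectangular footprint 50 mm (x) by 62 mm (y) in its middle. Screwed down, 6 mm thick; flush screw heads; nothing on it stands up. Origin at the centre of its underside, on the bench; z up.
- long_plate: The fuse link's plate: oblong aluminium plate 80 mm (x) by 150 mm (y) with a dark footprint in its middle, 30 mm wide and 76 mm long, with 14 mm wide tabs that make it 110 mm long along y. Screwed down, 6 mm thick; flush screw heads; nothing on it stands up. Origin at the centre of its underside, on the bench; z up.
- blank_plate: The free plate: aluminium plate 100 mm (x) by 130 mm (y) without any footprint, empty at the start. Screwed down, 6 mm thick; flush screw heads; nothing on it stands up. Origin at the centre of its underside, on the bench; z up.
- grease_pot: Bystander: pale grey round pot with a screw cap, 69 mm in diameter, 66 mm high. Origin at the centre of its underside.
- tape_masking: Bystander: roll of beige masking tape lying flat, 104 mm across, 25 mm high. Origin at the centre of its underside.
- hex_keys: Bystander: hex key set in a dark red holder, 26 x 70 x 19 mm. Origin at the centre of its underside.
There are look-alikes about, which are no part of the job. Leave any red look-alike of the contactor alone.

How it is judged (in metres and radians):
At the end, for the whole second after the job is handed in: Contactor on the square plate, service plug on the round plate, fuse link on the long plate: each within 12 mm of the plate's centre, within 0.2 rad of square to its footprint (either way round), upright within 0.1 rad, resting on the plate and at rest (horizontal distance between contactor and square_plate below 0.012 m and angle between the x axis of contactor and the x axis of square_plate, either way round below 0.2 rad and angle between each of contactor, service_plug, fuse_link's own z axis and vertical below 0.1 rad and z of contactor in the frame of square_plate between 0.002 and 0.011 m and linear speed of each of contactor, service_plug, fuse_link below 0.02 m/s and angular speed of each of contactor, service_plug, fuse_link below 0.2 rad/s and horizontal distance between service_plug and round_plate below 0.012 m and angle between the x axis of service_plug and the x axis of round_plate, either way round below 0.2 rad and z of service_plug in the frame of round_plate between 0.002 and 0.011 m and horizontal distance between fuse_link and long_plate below 0.012 m and angle between the x axis of fuse_link and the x axis of long_plate, either way round below 0.2 rad and z of fuse_link in the frame of long_plate between 0.002 and 0.011 m); the robot touches nothing.
It fails at once if a part is tipped over (more than 35 degrees) (angle between any of contactor, service_plug, fuse_link's own z axis and vertical above 0.61 rad).
It fails at once if the grease pot, the masking tape or the hex keys are moved by more than 15 mm (distance of any of grease_pot, tape_masking, hex_keys from where it was at the start of the episode above 0.015 m).
It also fails if it takes over 106 s, if anything falls off the work surface, if the arm or the gripper's body presses on something with over 40 N, if the wrist force passes 120 N, or if a joint passes its speed limit or range.

ROBOT

A 6-joint arm with a two-finger parallel gripper is mounted at the origin on the work surface; the furniture and walls round the work are solid. World frame = base frame: x ahead of the robot, y to its left, z up, the work surface at z = 0. Lengths are in m, angles in degrees, forces in N, time in s.
With the tool pointing down it reaches from about 0.25 to 0.725 m from the base axis. Payload 9.7 kg.
Tool frame: the origin (TCP) lies midway between the tips of the shut fingers; the grasp point (between the pads) lies 19 mm behind it (bot.pinch_z is the distance from the TCP to the grasp point, in m); z points along the fingers, y is the line along which they close (so a half turn about z gives the same grasp; the last joint's range is limited). The gripper opens to 85 mm and grips with 20 to 120 N. Pads are 22 mm wide; open, the fingers measure 114 mm over their backs; the gripper's body (76 mm by 85 mm) begins 54 mm behind the grasp point. The pads swing forward as they close: fully open they stand 13 mm farther back than shut.
Start: joints at [70.818, 4.979, 10.078, 95.1, 0, 90], TCP at [0.181, 0.519, 0.231] pointing down, gripper open.
Joint ranges: [-179.16, 179.16], [-48.56, 103.87], [-65.8, 70.77], [-126.05, 130.52], [-82.76, 87.17], [-180, 180]. Speed limits (degrees/s): [127.2, 127.2, 147.25, 180, 180, 180].

INTERFACE

Orientations are given as [roll, pitch, yaw] about the fixed x, y, z axes, in that order (R = Rz(yaw) Ry(pitch) Rx(roll)).
In Python, from workcell import sensors, camera, ticket, bot gives the robot as it stands.
- The arm moves only by the shell command python3 -m handwheel 'ROWS' [FORCE]. ROWS is a JSON object of lists of equal length, an entry for each row: "gripper": the opening, from -1 (shut) to 1 (fully open); "slide": the shift along the tool's x, y, z in mm, a list of three; "yaw": the turn about the tool's z in rad. A call has 1 to 8 rows; each row shifts and turns the commanded pose from where the row before left it, along the tool's axes as they then stand; what a row does not reach is not made up. A row lasts 1/12 s, in which the tool goes at most 41.7 mm and 7.16 degrees, less where a joint would pass 70% of its speed; a pose out of reach is approached as far as the arm can. A call is refused whole if a number of a shift passes 41.7 or a number of a turn 0.125, either way. A call with a gripper value outside its range is refused whole. The fingers move at their own pace and stop on an object; FORCE is the grip in N (left out, the last holds). Time passes only in rows, so rows that do not move let the fingers close. It gives the time, the measured TCP pose, the force, the opening and the grip force at its end, in the units of the state.
- sensors.get_obs(): the state, without advancing time (a new reading comes with each control period).
- camera(name): name is "scene" or "top" or "wrist"; returns a dict with "img" (400x640x3 uint8, red, green, blue), "fx", "fy", "cx", "cy" (pixels), "R" (3x3) and "t" (3): a world point X has camera coordinates R X + t. Camera axes: x right, y down, z forward; pixel columns grow to the right and rows downward; lengths in m; the calibration is good to about 2 mm. A picture is of the moment at which its call begins. There is no depth.
- ticket.job_done(): hands the job in; it is judged then, once.
The state is a dict: "time": time; "q": joint angles; "qd": joint speeds; "joint_efforts": joint torques, N m; "ee_pos": TCP position; "tcp_rot": TCP orientation; "wrist_force": force on the tool from outside, world axes, zero at the start; "torque": the same for the moment, N m; "opening": finger opening in m; "grasp_force": force on a finger pad.
Only numpy, scipy, OpenCV 4.12 (cv2) and the standard library are available. Lean on these libraries where they do the work, as an engineer would, in place of code of your own. Each camera call takes 0.05 s, during which the arm holds its last target. There are 200 camera calls.

## Working session

There is one attempt and no reset: what is moved stays moved. The work goes in short steps, Python scripts to look and compute and a shell command to move; the robot and the scene stay as the last step left them, time stands still between calls to the robot, and variables do not carry over. Pictures are saved under pics/ and viewed, at most 14 in all, crops included, and the job is handed in when it is done.

```bash
ls; mkdir -p pics; python3 - <<'E'
from workcell import sensors, camera, ticket, bot
import cv2
for n in("scene","top"):
    c=camera(n); cv2.imwrite(f"pics/{n}0.png",cv2.resize(c["img"][:,:,::-1],(800,500),interpolation=cv2.INTER_CUBIC)); print(n,c["fx"],c["cx"],c["cy"],c["R"],c["t"])
print(sensors.get_obs())
print(bot.pinch_z)
E
```

```text
pics
scene 511.4947931625116 319.27543958412406 192.44544308534904 [[ 0.78134266 -0.62404641 -0.00834987]
 [-0.4417385  -0.54353235 -0.71375044]
 [ 0.44087498  0.56137212 -0.70035034]] [-0.40887817  0.18418796  1.26160849]
top 363.65051950123274 320.92807621942353 192.08892167344834 [[ 0.01152535 -0.99933095  0.03471047]
 [-0.98903491 -0.01650401 -0.14675684]
 [ 0.14723151 -0.03263845 -0.98856341]] [-0.09065069  0.44243081  1.05765784]
{'time': 0.1, 'q': array([7.08180655e+01, 5.00741452e+00, 1.00398341e+01, 9.50973268e+01,
       2.78672699e-04, 8.99987042e+01]), 'qd': array([-0.09191483, -0.02454496,  0.1006009 , -0.00342994,  0.12860304,
       -0.06559371]), 'joint_efforts': array([-6.51943174e-05, -5.21557045e+01,  4.65655410e+01,  1.60278630e-02,
        2.61595417e-06, -2.92648082e-06]), 'ee_pos': array([0.18065092, 0.51929014, 0.2306666 ]), 'tcp_rot': array([-1.79935093e+02, -2.80140495e-04,  1.60819361e+02]), 'wrist_force': array([-0.34585388, -0.47318191,  0.17819006]), 'torque': array([-0.03502658,  0.05614451,  0.04348584]), 'grasp_force': 0.0, 'opening': 0.08543813326036155}
0.0187
```

View pics/scene0.png

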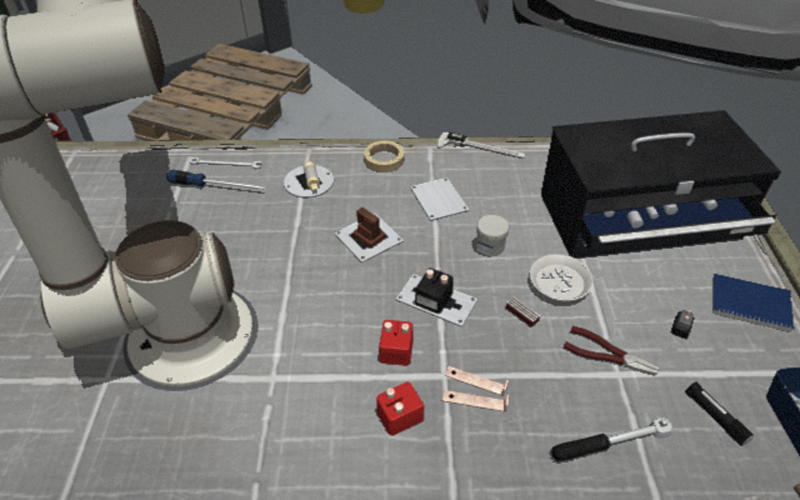

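View pics/top0.png

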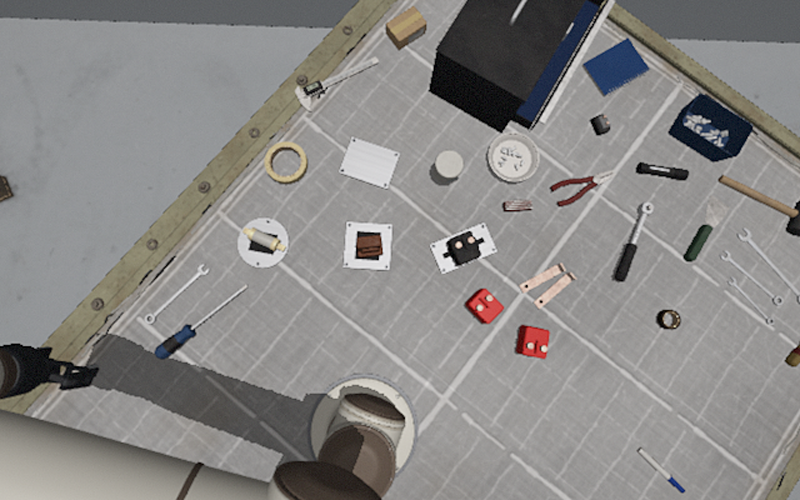

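The scene view (800x500) shows the fuse link on the round plate at (308,181), the plug on the square plate at (369,235), the black contactor on the long plate at (435,292), and the blank plate at (439,198). The red look-alikes are at (396,342) and (400,408). In the top view the round, square, long and blank plates are at (263,243), (368,246), (463,248) and (369,162). The pot is at (449,164), the tape at (286,161) and the hex keys at (517,206).

Contactor candidates: black block (435,292), red blocks (396,342) and (400,408). Only the black one fits the description and stands on the long plate, so that's the one. I'll confirm it in an enlarged rectified crop.

```bash
cat > h.py <<'E'
from workcell import sensors, camera, ticket, bot
import cv2, numpy as np
def K(c): return np.array([[c["fx"],0,c["cx"]],[0,c["fy"],c["cy"]],[0,0,1.]])
def P(c): return K(c)@np.c_[np.array(c["R"]),np.array(c["t"])]
def ray(c,uv,z):
    H=P(c)[:,[0,1,3]].copy(); H[:,2]+=P(c)[:,2]*z
    p=np.linalg.solve(H,np.r_[uv,1.]); return p[:2]/p[2]
def proj(c,X):
    p=P(c)@np.r_[X,1.]; return p[:2]/p[2]
def tri(c1,u1,c2,u2):
    X=cv2.triangulatePoints(P(c1),P(c2),np.array(u1,float).reshape(2,1),np.array(u2,float).reshape(2,1)).ravel(); return X[:3]/X[3]
def rect(c,z,x0,x1,y0,y1,s=1000.):
    """image on plane z: column=(y1-y)*s, row=(x1-x)*s, s px/m"""
    H=P(c)[:,[0,1,3]].copy(); H[:,2]+=P(c)[:,2]*z
    A=np.array([[0,-1/s,x1],[-1/s,0,y1],[0,0,1.]])
    w,h=int((y1-y0)*s),int((x1-x0)*s)
    return cv2.warpPerspective(np.ascontiguousarray(c["img"][:,:,::-1]),H@A,(w,h),flags=cv2.INTER_CUBIC|cv2.WARP_INVERSE_MAP)
E
python3 - <<'E'
from h import *
c=camera("top")
for n,u in dict(round=(263,243),square=(368,246),long=(463,248),blank=(369,162),pot=(449,164),tape=(286,161),hexk=(517,206)).items(): print(n,ray(c,np.array(u)/1.25,.006))
d=camera("scene")
import pickle; pickle.dump((c,d),open("cams.pkl","wb"))
E
```

```text
round [0.43513379 0.2513813 ]
square [ 0.43190311 -0.00409596]
long [ 0.43071966 -0.23840299]
blank [ 0.64573546 -0.00186163]
pot [ 0.64511997 -0.20453042]
tape [0.64357104 0.20586251]
hexk [ 0.53947309 -0.37586338]
```

```bash
python3 - <<'E'
from h import *; import pickle
c,d=pickle.load(open("cams.pkl","rb"))
for n,k in(("top",c),("scene",d)):
    cv2.imwrite(f"pics/r_{n}.png",rect(k,.006,.34,.72,-.34,.33,1190))
E
```

```text
(no output)
```

View pics/r_top.png

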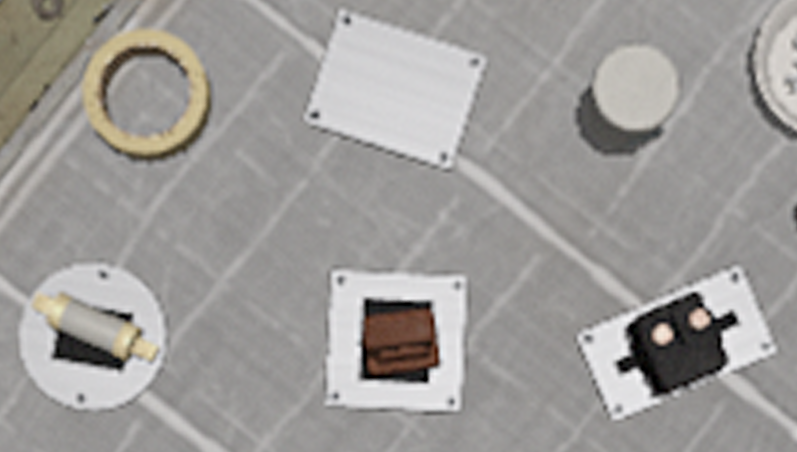

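View pics/r_scene.png

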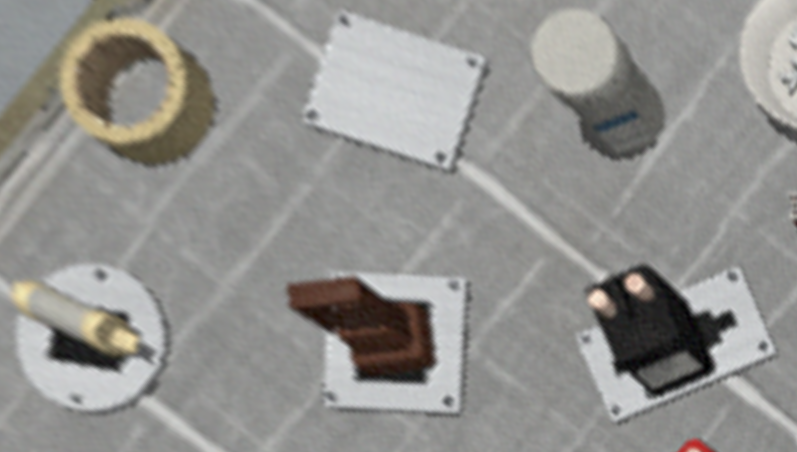

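Both rectified crops (1190 px/m on z = 6 mm, x = 0.72-row/1190, y = 0.33-col/1190) put the plates in the same place, so their tops are 6 mm high. The black block with two copper studs on the tabbed long plate is the contactor: studs at (663,334) and (699,318) in the top crop, (600,303) and (636,285) in the scene crop. The fuse caps are at (38,302) and (147,351), and the plug loop is near (400,340).

```bash
python3 - <<'E'
from h import *; import pickle
c,d=pickle.load(open("cams.pkl","rb"))
s=2000
for n,k in(("top",c),("scene",d)):
    im=rect(k,.006,.34,.72,-.34,.33,s); hsv=cv2.cvtColor(im,cv2.COLOR_BGR2HSV)
    m=((hsv[:,:,2]>185)&(hsv[:,:,1]<30)).astype(np.uint8)
    m=cv2.morphologyEx(m,cv2.MORPH_OPEN,np.ones((13,13)))
    for cn in cv2.findContours(m,cv2.RETR_EXTERNAL,cv2.CHAIN_APPROX_NONE)[0]:
        h=cv2.convexHull(cn)
        if cv2.contourArea(h)<8000: continue
        (u,v),wh,a=cv2.minAreaRect(h); (eu,ev),r=cv2.minEnclosingCircle(h)
        print(n,"rect c",np.round([.72-v/s,.33-u/s],4),"wh mm",np.round(np.array(wh)/2,1),"ang",round(a,1),"circ",np.round([.72-ev/s,.33-eu/s],4),round(r/2,1))
def px(p,k): # 1190 crop pixel -> image pixel
    return proj(k,[.72-p[1]/1190,.33-p[0]/1190,.006])
for a,b in(((663,334),(600,303)),((699,318),(636,285)),((38,302),(22,292)),((147,351),(143,349))):
    print(np.round(tri(c,px(a,c),d,px(b,d)),4))
E
```

```text
top rect c [ 0.4118 -0.1869] wh mm [82.6 45.5] ang 75.6 circ [ 0.4142 -0.1965] 41.9
top rect c [0.4107 0.2657] wh mm [122.2  62.6] ang 24.9 circ [0.4332 0.2553] 61.2
top rect c [ 0.4531 -0.2877] wh mm [81.  42.9] ang 66.0 circ [ 0.451  -0.2835] 42.8
top rect c [ 0.4339 -0.0027] wh mm [114.3 114.7] ang 2.4 circ [ 0.4342 -0.0033] 71.9
top rect c [0.4724 0.2364] wh mm [114.   46.8] ang 24.4 circ [0.455  0.2442] 57.0
top rect c [ 0.6467 -0.2042] wh mm [66.5 66.5] ang 90.0 circ [ 0.6471 -0.2045] 34.5
top rect c [ 0.6457 -0.0019] wh mm [129.7  99.5] ang 17.9 circ [ 0.6455 -0.0022] 73.4
scene rect c [0.4073 0.2663] wh mm [119.2  56.2] ang 19.2 circ [0.429  0.2588] 59.7
scene rect c [ 0.4505 -0.2824] wh mm [77.8 50.6] ang 67.5 circ [ 0.4482 -0.2772] 42.1
scene rect c [ 4.337e-01 -3.000e-04] wh mm [112.2 111.6] ang 2.9 circ [ 0.4301 -0.0042] 69.8
scene rect c [0.4718 0.2331] wh mm [108.7  40.6] ang 31.3 circ [0.458  0.2415] 54.4
scene rect c [0.646  0.0015] wh mm [132.1  97.3] ang 18.1 circ [ 0.6456 -0.0007] 71.8
scene rect c [ 0.6782 -0.1515] wh mm [65.4 64.7] ang 45.0 circ [ 0.6779 -0.1516] 33.8
scene rect c [ 0.6718 -0.316 ] wh mm [96.5 47. ] ang 90.0 circ [ 0.6718 -0.324 ] 50.7
[ 0.4289 -0.2163  0.0669]
[ 0.4421 -0.2451  0.0677]
[0.4641 0.2927 0.0222]
[0.4245 0.2056 0.01  ]
```

```bash
cat >> h.py <<'E'
def go(x,y,z,yaw):
    """rows needed: first turn (rad about tool z), then slide in turned tool axes (mm)"""
    o=sensors.get_obs(); p=np.array(o["ee_pos"]); w=o["tcp_rot"][2]
    t=-np.radians((yaw-w+180)%360-180); r=np.radians(yaw); D=np.array([x,y,z])-p
    sl=1000*np.array([np.cos(r)*D[0]+np.sin(r)*D[1],np.sin(r)*D[0]-np.cos(r)*D[1],-D[2]])
    print("turn rad %.3f  slide mm"%t,np.round(sl,1),"now",np.round(p,4),round(w,2),"q6",round(o["q"][5],1)); return t,sl
E
python3 - <<'E'
from h import *; import pickle
c,d=pickle.load(open("cams.pkl","rb"))
s=2000
im=rect(c,.006,.34,.72,-.34,.33,s); hsv=cv2.cvtColor(im,cv2.COLOR_BGR2HSV)
m=((hsv[:,:,2]>185)&(hsv[:,:,1]<30)).astype(np.uint8); m=cv2.morphologyEx(m,cv2.MORPH_OPEN,np.ones((13,13)))
def hull(c0,c1,r0=440,r1=760):
    mm=np.zeros_like(m); mm[r0:r1,c0:c1]=m[r0:r1,c0:c1]; return cv2.convexHull(cv2.findNonZero(mm))
for nm,a in(("round",(0,320)),("long",(960,1340))):
    h=hull(*a); (u,v),wh,g=cv2.minAreaRect(h);(eu,ev),r=cv2.minEnclosingCircle(h)
    print(nm,np.round([.72-v/s,.33-u/s],4),np.array(wh)/2,g,np.round([.72-ev/s,.33-eu/s],4),r/2)
# footprint edges on round
hm=(hsv[:,:,2]<45).astype(np.uint8)
for nm,(a,b) in(("round",(40,260)),("square",(560,780))):
    mm=np.zeros_like(m); mm[480:680,a:b]=hm[480:680,a:b]; mm=cv2.morphologyEx(mm,cv2.MORPH_OPEN,np.ones((15,15)))
    h=cv2.convexHull(cv2.findNonZero(mm)); (u,v),wh,g=cv2.minAreaRect(h)
    print("foot",nm,np.round([.72-v/s,.33-u/s],4),np.array(wh)/2,g)
go(.444,.249,.23,65.5)
E
```

```text
round [0.4359 0.2415] [144.91819763 120.56630707] 10.503003120422363 [0.4242 0.2368] 81.72370147705078
long [ 0.3993 -0.2523] [151.85090637 149.977005  ] 66.87094116210938 [ 0.3989 -0.2524] 97.98800659179688
foot round [0.4257 0.259 ] [47.4601059  19.41549683] 11.309932708740234
foot square [ 0.434  -0.0033] [82.22328186 19.05756187] 57.49601364135742
turn rad 1.664  slide mm [-136.8  351.7    0.9] now [0.1807 0.5193 0.2309] 160.81 q6 90.0
```

```bash
python3 -m handwheel '{"gripper":[1,1,1,1,1,1,1,1],"slide":[[0,0,0],[0,0,0],[0,0,0],[0,0,0],[0,0,0],[0,0,0],[0,0,0],[0,0,0]],"yaw":[0.119,0.119,0.119,0.119,0.119,0.119,0.119,0.119]}' 40
python3 -m handwheel '{"gripper":[1,1,1,1,1,1],"slide":[[0,0,0],[0,0,0],[0,0,0],[0,0,0],[0,0,0],[0,0,0]],"yaw":[0.119,0.119,0.119,0.119,0.119,0.119]}'
python3 -m handwheel '{"gripper":[1,1,1,1,1,1,1,1],"slide":[[-14,35,0],[-14,35,0],[-14,35,0],[-14,35,0],[-14,35,0],[-14,35,0],[-14,35,0],[-14,35,0]],"yaw":[0,0,0,0,0,0,0,0]}'
python3 -m handwheel '{"gripper":[1,1,1,1],"slide":[[-12.5,36,0],[-12.5,36,0],[0,0,0],[0,0,0]],"yaw":[0,0,0,0]}'
python3 - <<'E'
from h import *; import pickle
go(.444,.249,.23,65.5); w=camera("wrist"); pickle.dump(w,open("w1.pkl","wb"))
cv2.imwrite("pics/w1.png",w["img"][:,:,::-1]); print(-w["R"].T@w["t"])
E
```

```text
time: 0.87
ee_pos: [0.1807, 0.5194, 0.2311]
tcp_rot: [-180.0, 0.0, 105.9]
wrist_force: [-0.3, -0.0, 0.4]
opening: 0.0856
grasp_force: 0.0
time: 1.37
ee_pos: [0.2019, 0.5107, 0.231]
tcp_rot: [-178.8, 0.0, 67.8]
wrist_force: [0.2, 0.5, 0.3]
opening: 0.0852
grasp_force: 0.0
time: 2.03
ee_pos: [0.4217, 0.298, 0.2259]
tcp_rot: [-178.9, 0.0, 67.6]
wrist_force: [0.1, 0.7, -0.1]
opening: 0.0853
grasp_force: 0.0
time: 2.37
ee_pos: [0.4787, 0.2476, 0.2239]
tcp_rot: [-178.9, 0.1, 67.4]
wrist_force: [-0.9, -0.3, 0.2]
opening: 0.0855
grasp_force: 0.0
turn rad 0.034  slide mm [-13.1 -32.2  -6.1] now [0.4787 0.2476 0.2239] 67.43 q6 139.5
[0.51297012 0.32200337 0.36672164]
```

View pics/w1.png

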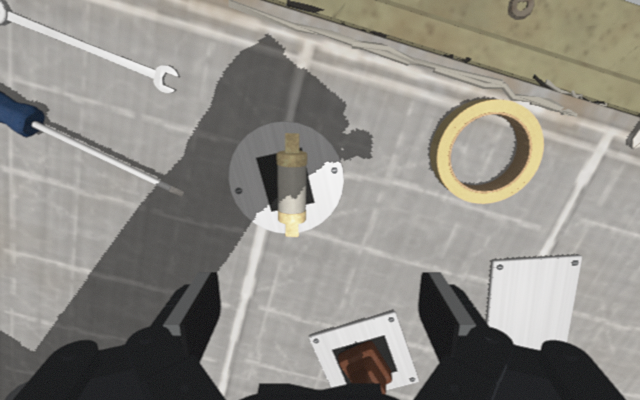

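The wrist view shows the fuse upright in the image, tab ends at (292,134) and (292,236), on the round plate centred about (286,178). The first turn ran into J6's limit (yaw = q1+180-q6), which left a 1° tilt, so I'll use the full rotation in the helper and stay clear of that limit.

```bash
cat >> h.py <<'E'
from scipy.spatial.transform import Rotation as Ro
def go(x,y,z,yaw):
    o=sensors.get_obs(); p=np.array(o["ee_pos"]); w=o["tcp_rot"]
    t=-np.radians((yaw-w[2]+180)%360-180)
    Rm=Ro.from_euler("xyz",w,degrees=True)*Ro.from_euler("z",t)
    sl=1000*Rm.inv().apply(np.array([x,y,z])-p)
    q1n=np.degrees(np.arctan2(y,x))
    print("turn %.3f slide"%t,np.round(sl,1),"now",np.round(p,4),np.round(w,2),"q6 end %.0f mid %.0f"%(q1n+180-yaw,o["q"][5]+np.degrees(t)))
def cross(c,p0,p1,n=9):
    pass
E
python3 - <<'E'
from h import *; import pickle
c,d=pickle.load(open("cams.pkl","rb")); w=pickle.load(open("w1.pkl","rb"))
def px(p,k): return proj(k,[.72-p[1]/1190,.33-p[0]/1190,.006])
a=px((33,299),c); b=px((158,353),c)
for n,x,y in(("B?",a,(292,134)),("A",b,(292,236)),("m",(a+b)/2,(292,185))):
    print(n, tri(c,x,w,y), "top z.021",ray(c,x,.021),"wrist z.021",ray(w,y,.021))
# round plate in wrist: rectified
im=rect(w,.006,.36,.52,.17,.33,3000); cv2.imwrite("pics/w1r.png",im)
E
```

```text
B? [0.46617226 0.29720149 0.02179883] top z.021 [0.46622285 0.29751505] wrist z.021 [0.46615774 0.29707548]
A [0.42141114 0.1952821  0.01651159] top z.021 [0.42145922 0.19389555] wrist z.021 [0.42191118 0.19735555]
m [0.44431359 0.24779917 0.0141862 ] top z.021 [0.44380822 0.24562934] wrist z.021 [0.44509744 0.24961118]
```

View pics/w1r.png

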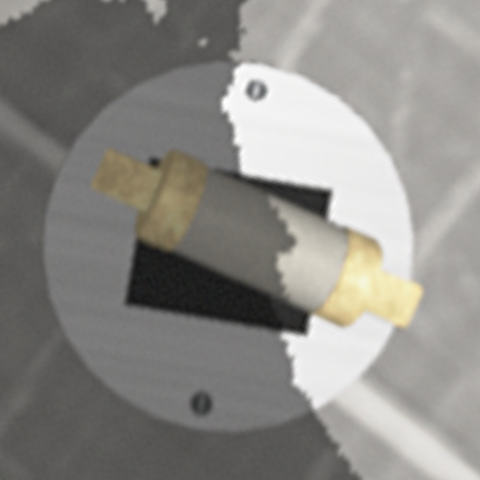

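The rectified wrist crop (3000 px/m) shows the round plate's centre at (228,246), which is (0.4377, 0.253) when averaged with the top view. Its footprint corners at (330,190), (126,302) and (307,333) put the plate's x axis at -9.7°. The fuse tabs at (106,173) and (408,303) give a fuse y axis at about 67°, with the centre at (0.444, 0.2475). The cylinder measures 14-22 mm high against 21 mm expected.

```bash
python3 -c "
from h import *
go(.444,.2475,.10,66.7)
go(.444,.2475,.008,66.7)"
```

```text
turn 0.015 slide [-14.2 -28.2 124.8] now [0.4779 0.2485 0.2242] [-1.7885e+02  5.0000e-02  6.7530e+01] q6 end 142 mid 140
turn 0.015 slide [-14.1 -26.4 216.8] now [0.4779 0.2485 0.2242] [-1.7885e+02  5.0000e-02  6.7530e+01] q6 end 142 mid 140
```

```bash
python3 -m handwheel '{"gripper":[1,1,1,1,1,1],"slide":[[-4.7,-9.4,31],[-4.7,-9.4,31],[-4.7,-9.4,31],[0,0,32],[0,0,0],[0,0,0]],"yaw":[0.015,0,0,0,0,0]}'
python3 -c "
from h import *
go(.444,.2475,.008,66.7)"
```

```text
time: 2.92
ee_pos: [0.4425, 0.2484, 0.0998]
tcp_rot: [-178.8, 0.1, 66.9]
wrist_force: [-0.0, -0.2, 1.4]
opening: 0.0851
grasp_force: 0.0
turn 0.003 slide [-0.   3.6 91.8] now [0.4425 0.2484 0.0998] [-1.7881e+02  1.3000e-01  6.6880e+01] q6 end 142 mid 142
```

```bash
python3 -m handwheel '{"gripper":[1,1,1,1,1,0,-0.5,-0.5],"slide":[[0,1,23],[0,1,23],[0,1,23],[0,0.5,22],[0,0,0],[0,0,0],[0,0,0],[0,0,0]],"yaw":[0,0,0,0,0,0,0,0]}' 30
python3 -m handwheel '{"gripper":[-1,-1,-1,-1,-1,-1],"slide":[[0,0,0],[0,0,0],[0,0,0],[0,0,0],[0,0,0],[0,0,0]],"yaw":[0,0,0,0,0,0]}' 30
```

```text
time: 3.58
ee_pos: [0.447, 0.2481, 0.0117]
tcp_rot: [-179.0, -0.1, 66.8]
wrist_force: [-0.3, 0.2, 0.3]
opening: 0.0517
grasp_force: 0.0
time: 4.08
ee_pos: [0.4463, 0.2477, 0.0106]
tcp_rot: [-179.0, -0.1, 66.8]
wrist_force: [-1.5, -0.8, 7.0]
opening: 0.0281
grasp_force: 29.2
```

```bash
python3 -m handwheel '{"gripper":[-1,-1,-1,-1,-1],"slide":[[0,0,-10],[0,0,-25],[0,0,-30],[0,0,-30],[0,0,0]],"yaw":[0,0,0,0,0]}'
python3 -c "
from h import *
go(.645,-.001,.10,66.9)
go(.645,-.001,.013,66.9)"
```

```text
time: 4.5
ee_pos: [0.4495, 0.2476, 0.1109]
tcp_rot: [-179.2, -0.3, 66.8]
wrist_force: [1.2, 0.7, -0.5]
opening: 0.0277
grasp_force: 30.0
turn -0.002 slide [-152.1  277.4    6.1] now [0.4495 0.2476 0.1109] [-179.2    -0.34   66.77] q6 end 113 mid 141
turn -0.002 slide [-152.6  278.7   93.1] now [0.4495 0.2476 0.1109] [-179.2    -0.34   66.77] q6 end 113 mid 141
```

```bash
python3 -m handwheel '{"gripper":[-1,-1,-1,-1,-1,-1,-1,-1],"slide":[[-15.2,27.8,0],[-15.2,27.8,0],[-15.2,27.8,0],[-15.2,27.8,0],[-15.2,27.8,0],[-15.2,27.8,0],[-15.2,27.8,0],[-15.2,27.8,0]],"yaw":[0,0,0,0,0,0,0,0]}'
python3 -m handwheel '{"gripper":[-1,-1,-1,-1],"slide":[[-15.2,27.8,0],[-15.2,27.8,0],[0,0,0],[0,0,0]],"yaw":[0,0,0,0]}'
python3 -c "
from h import *
go(.645,-.001,.013,66.9)"
```

```text
time: 5.17
ee_pos: [0.6044, 0.0456, 0.1003]
tcp_rot: [-178.9, 0.0, 66.8]
wrist_force: [-0.1, 0.6, -0.8]
opening: 0.0279
grasp_force: 30.0
time: 5.5
ee_pos: [0.6431, -0.0042, 0.0984]
tcp_rot: [-178.8, 0.1, 66.6]
wrist_force: [-0.9, 0.5, -0.6]
opening: 0.0283
grasp_force: 30.1
turn -0.005 slide [ 3.8  2.2 85.3] now [ 0.6431 -0.0042  0.0984] [-1.7885e+02  6.0000e-02  6.6640e+01] q6 end 113 mid 113
```

```bash
python3 -m handwheel '{"gripper":[-1,-1,-1,-1,-1,-1],"slide":[[2,1,25],[2,1,25],[0,0,20],[0,0,8],[0,0,0],[0,0,0]],"yaw":[0,0,0,0,0,0]}'
python3 -c "
from h import *
go(.645,-.001,.011,66.9); print(sensors.get_obs()['wrist_force'])"
```

```text
time: 6.0
ee_pos: [0.6446, 0.0012, 0.0216]
tcp_rot: [-178.9, 0.0, 66.8]
wrist_force: [0.7, 0.8, -0.4]
opening: 0.0275
grasp_force: 30.1
turn -0.002 slide [-1.9  1.4 10.6] now [0.6446 0.0012 0.0216] [-1.789e+02  3.000e-02  6.681e+01] q6 end 113 mid 113
[ 0.70312936  0.76252232 -0.36554201]
```

```bash
python3 -m handwheel '{"gripper":[-1,-1,-1,-1,-1],"slide":[[0,0,4],[0,0,3],[0,0,2],[0,0,0],[0,0,0]],"yaw":[0,0,0,0,0]}'
```

```text
time: 6.42
ee_pos: [0.6447, 0.0007, 0.012]
tcp_rot: [-178.9, 0.0, 66.8]
wrist_force: [0.0, -0.4, -0.3]
opening: 0.0278
grasp_force: 30.1
```

```bash
python3 -m handwheel '{"gripper":[-1,-1,-1],"slide":[[0,0,1],[0,0,1],[0,0,0]],"yaw":[0,0,0]}'
python3 -m handwheel '{"gripper":[-0.2,0.2,0.6,0.6],"slide":[[0,0,0],[0,0,0],[0,0,0],[0,0,0]],"yaw":[0,0,0,0]}'
python3 -m handwheel '{"gripper":[0.6,0.6,1,1,1,1],"slide":[[0,0,-10],[0,0,-30],[0,0,-40],[0,0,-40],[0,0,-40],[0,0,0]],"yaw":[0,0,0,0,0,0]}'
python3 - <<'E'
from h import *; import pickle
go(.43,0,.25,90)
w=camera("wrist"); pickle.dump(w,open("w2.pkl","wb")); cv2.imwrite("pics/w2.png",w["img"][:,:,::-1])
E
```

```text
time: 6.67
ee_pos: [0.6449, 0.0007, 0.0107]
tcp_rot: [-178.9, 0.0, 66.8]
wrist_force: [-1.8, -0.5, 4.1]
opening: 0.0277
grasp_force: 30.6
time: 7.0
ee_pos: [0.6446, 0.0007, 0.0097]
tcp_rot: [-178.9, 0.0, 66.8]
wrist_force: [0.1, 0.2, 0.7]
opening: 0.068
grasp_force: 0.0
time: 7.5
ee_pos: [0.6499, -0.0004, 0.1801]
tcp_rot: [-179.6, -0.2, 66.8]
wrist_force: [1.7, -0.4, 1.4]
opening: 0.0853
grasp_force: 0.0
turn -0.405 slide [   0.9 -220.3  -68.7] now [ 6.499e-01 -4.000e-04  1.801e-01] [-179.55   -0.24   66.77] q6 end 90 mid 90
```

View pics/w2.png

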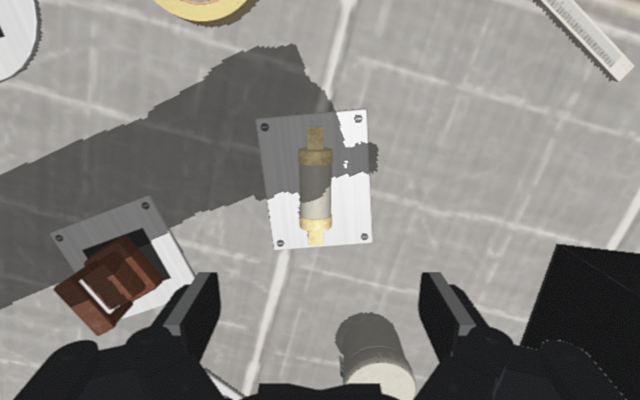

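The fuse is lying on its feet in the middle of the blank plate, tabs at (316,125) and (317,245). Next is the plug: hover over it.

```bash
python3 -m handwheel '{"gripper":[1,1,1,1,1,1,1,1],"slide":[[0,-20,-5],[0,-28,-5],[0,-28,-5],[0,-28,-5],[0,-28,0],[0,-28,0],[0,-28,0],[0,-28,0]],"yaw":[-0.1,-0.1,-0.1,-0.105,0,0,0,0]}'
python3 - <<'E'
from h import *; import pickle
go(.43,0,.2,90)
w=camera("wrist"); pickle.dump(w,open("w3.pkl","wb")); cv2.imwrite("pics/w3.png",w["img"][:,:,::-1])
E
```

```text
time: 8.22
ee_pos: [0.4338, 0.0245, 0.1935]
tcp_rot: [-178.9, -0.4, 90.0]
wrist_force: [-0.3, 0.6, 1.8]
opening: 0.0854
grasp_force: 0.0
turn -0.000 slide [-24.4  -4.   -6.6] now [0.4338 0.0245 0.1935] [-178.94   -0.4    89.98] q6 end 90 mid 93
```

View pics/w3.png

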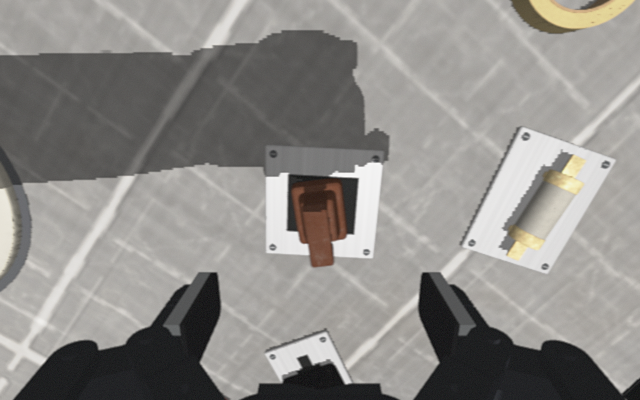

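```bash
python3 - <<'E'
from h import *; import pickle
w=pickle.load(open("w3.pkl","rb")); c,d=pickle.load(open("cams.pkl","rb"))
A=cv2.resize(w["img"][165:275,280:360,::-1],None,fx=5,fy=5,interpolation=cv2.INTER_CUBIC)
u=proj(c,[.434,-.003,.04]).astype(int); print(u)
B=cv2.resize(c["img"][u[1]-30:u[1]+25,u[0]-20:u[0]+20,::-1],(400,550),interpolation=cv2.INTER_CUBIC)
cv2.imwrite("pics/plug.png",np.hstack([A,B]))
E
```

```text
[293 194]
```

View pics/plug.png

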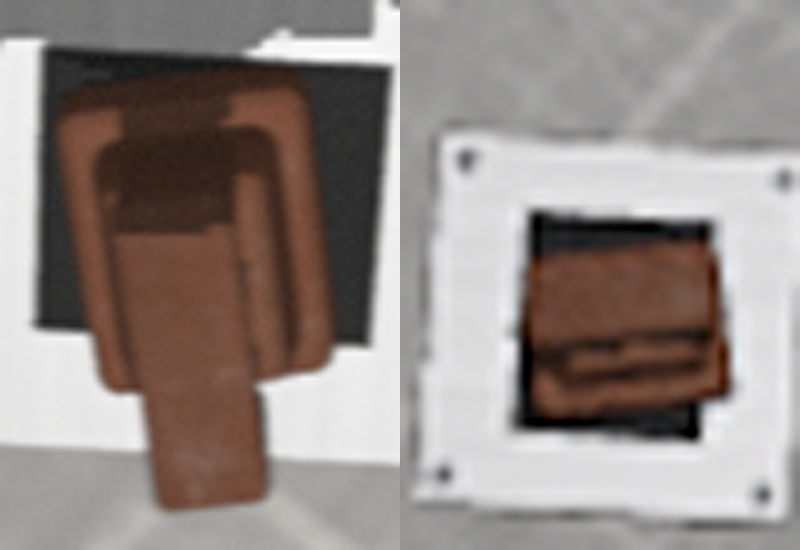

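Left (wrist, 5x): plug base outline (60,110), (308,80), (333,370), (105,392), and the loop's near end at (213,503). Right (top, 10x): loop top face centred at (624,295). I'll cross-check these.

```bash
python3 - <<'E'
from h import *; import pickle
w=pickle.load(open("w3.pkl","rb")); c,d=pickle.load(open("cams.pkl","rb"))
f=lambda p:(280+p[0]/5,165+p[1]/5)
g=lambda p:(273+(p[0]-400)/10,164+p[1]/10)
for p in((60,110),(308,80),(333,370),(105,392)): print("base",ray(w,f(p),.016))
for p in((158,508),(268,497),(213,503)): print("bar",ray(w,f(p),.076))
for p in((530,258),(715,242),(722,330),(530,345),(624,295)): print("top bar",ray(c,g(p),.076))
# height: near (-y) end of bar, right in top view
print(tri(w,f((213,503)),c,g((719,286))))
# square plate fp corners
for p in((45,45),(392,68),(368,345),(36,325)): print("foot",ray(w,f(p),.006))
E
```

```text
base [0.40519322 0.01968345]
base [0.45251225 0.02583362]
base [ 0.45875407 -0.03387192]
base [ 0.41291697 -0.03908507]
bar [ 0.42598361 -0.03326436]
bar [ 0.44439891 -0.03102338]
bar [ 0.43520755 -0.03223517]
top bar [0.44242761 0.01766962]
top bar [ 0.44799981 -0.03545492]
top bar [ 0.42240948 -0.03793146]
top bar [0.41717592 0.01702309]
top bar [ 0.43211292 -0.00957788]
[ 0.43576912 -0.03659066  0.06812916]
foot [0.40157838 0.03011514]
foot [0.46933196 0.02585778]
foot [ 0.46648187 -0.03256239]
foot [ 0.39819327 -0.02868952]
```

```bash
python3 -m handwheel '{"gripper":[1,1,1,1,1],"slide":[[-15,-1,20],[-15,-1,30],[0,0,30],[0,0,20],[0,0,0]],"yaw":[-0.115,0,0,0,0]}'
python3 -c "
from h import *
go(.432,-.0065,.049,96.6)"
```

```text
time: 8.68
ee_pos: [0.4309, -0.005, 0.0895]
tcp_rot: [-178.7, -0.6, 96.5]
wrist_force: [-0.2, 0.2, -0.7]
opening: 0.0855
grasp_force: 0.0
turn -0.001 slide [-2.   1.8 40.5] now [ 0.4309 -0.005   0.0895] [-178.67   -0.56   96.53] q6 end 83 mid 82
```

```bash
python3 -m handwheel '{"gripper":[1,1,1,0.3,-0.2,-0.5],"slide":[[-1,0.8,15],[-1,1,15],[0,0,10],[0,0,0],[0,0,0],[0,0,0]],"yaw":[0,0,0,0,0,0]}' 40
python3 -m handwheel '{"gripper":[-1,-1,-1,-1,-1,-1,-1],"slide":[[0,0,0],[0,0,0],[0,0,0],[0,0,0],[0,0,0],[0,0,0],[0,0,0]],"yaw":[0,0,0,0,0,0,0]}' 40
python3 -m handwheel '{"gripper":[-1,-1,-1,-1,-1],"slide":[[0,0,-6],[0,0,-20],[0,0,-30],[0,0,-30],[0,0,0]],"yaw":[0,0,0,0,0]}'
python3 -c "
from h import *
go(.4377,.253,.135,80.3)"
```

```text
time: 9.18
ee_pos: [0.4352, -0.0063, 0.0547]
tcp_rot: [-179.1, -0.5, 96.6]
wrist_force: [0.5, 0.1, 0.4]
opening: 0.0515
grasp_force: 0.0
time: 9.77
ee_pos: [0.435, -0.0063, 0.0543]
tcp_rot: [-179.1, -0.5, 96.6]
wrist_force: [-2.3, 0.2, 5.9]
opening: 0.0193
grasp_force: 39.0
time: 10.18
ee_pos: [0.4383, -0.007, 0.1451]
tcp_rot: [-179.4, -0.5, 96.6]
wrist_force: [1.6, 0.2, -1.2]
opening: 0.0191
grasp_force: 39.4
turn 0.284 slide [256.1 -44.3  11.9] now [ 0.4383 -0.007   0.1451] [-179.43   -0.46   96.57] q6 end 130 mid 99
```

```bash
python3 -m handwheel '{"gripper":[-1,-1,-1],"slide":[[0,0,0],[0,0,0],[0,0,0]],"yaw":[0.095,0.095,0.095]}'
python3 -m handwheel '{"gripper":[-1,-1,-1,-1,-1,-1,-1,-1],"slide":[[20,-3,0],[30,-5,0],[34,-6,0],[36,-6.3,0],[36,-6.3,0],[36,-6.3,0],[34,-6,0],[30,-5,0]],"yaw":[0,0,0,0,0,0,0,0]}'
python3 -m handwheel '{"gripper":[-1,-1,-1],"slide":[[0,0,0],[0,0,0],[0,0,0]],"yaw":[0,0,0]}'
python3 -c "
from h import *
go(.4377,.253,.055,80.3)"
```

```text
time: 10.43
ee_pos: [0.4362, -0.0069, 0.1392]
tcp_rot: [-178.9, -0.2, 80.0]
wrist_force: [0.4, 0.9, -2.3]
opening: 0.019
grasp_force: 39.4
time: 11.1
ee_pos: [0.4358, 0.2549, 0.1408]
tcp_rot: [-178.9, -0.2, 80.3]
wrist_force: [0.7, -0.1, -1.9]
opening: 0.0191
grasp_force: 39.4
time: 11.35
ee_pos: [0.4361, 0.2525, 0.1407]
tcp_rot: [-178.9, -0.2, 80.3]
wrist_force: [0.2, -0.6, -2.5]
opening: 0.0192
grasp_force: 39.4
turn -0.001 slide [ 0.5  3.2 85.7] now [0.4361 0.2525 0.1407] [-1.7887e+02 -1.6000e-01  8.0270e+01] q6 end 130 mid 129
```

```bash
python3 -m handwheel '{"gripper":[-1,-1,-1,-1,-1,-1],"slide":[[0,1.5,22],[0,1.7,25],[0,0,20],[0,0,11],[0,0,0],[0,0,0]],"yaw":[0,0,0,0,0,0]}'
python3 -c "
from h import *
go(.4377,.253,.055,80.3)"
```

```text
time: 11.85
ee_pos: [0.4382, 0.252, 0.0636]
tcp_rot: [-178.9, -0.2, 80.2]
wrist_force: [-0.0, 0.4, -2.4]
opening: 0.019
grasp_force: 39.4
turn -0.002 slide [ 0.8 -0.5  8.6] now [0.4382 0.252  0.0636] [-178.9    -0.2    80.17] q6 end 130 mid 129
```

```bash
python3 -m handwheel '{"gripper":[-1,-1,-1,-1,-1,-1,-1],"slide":[[0.8,-0.4,3],[0,0,2],[0,0,1.5],[0,0,1],[0,0,1],[0,0,0.5],[0,0,0]],"yaw":[0,0,0,0,0,0,0]}'
```

```text
time: 12.43
ee_pos: [0.4379, 0.2538, 0.0546]
tcp_rot: [-178.9, -0.2, 80.2]
wrist_force: [0.1, 0.3, -0.3]
opening: 0.0188
grasp_force: 39.6
```

```bash
python3 -m handwheel '{"gripper":[-1,-1,-0.5,-0.1,0.4,0.6,0.6],"slide":[[0,0,0.6],[0,0,0],[0,0,0],[0,0,0],[0,0,0],[0,0,0],[0,0,0]],"yaw":[0,0,0,0,0,0,0]}'
python3 -m handwheel '{"gripper":[1,1,1,1,1],"slide":[[0,0,-15],[0,0,-35],[0,0,-40],[0,0,-35],[0,0,0]],"yaw":[0,0,0,0,0]}'
python3 -c "
from h import *
go(.435,-.23,.19,115)"
```

```text
time: 13.02
ee_pos: [0.4378, 0.2537, 0.0536]
tcp_rot: [-178.9, -0.2, 80.2]
wrist_force: [-0.3, 1.2, -0.1]
opening: 0.0678
grasp_force: 0.0
time: 13.43
ee_pos: [0.442, 0.2539, 0.1859]
tcp_rot: [-179.3, -0.6, 80.2]
wrist_force: [1.4, 0.9, 0.7]
opening: 0.0856
grasp_force: 0.0
turn -0.607 slide [-435.5 -210.9   -9.6] now [0.442  0.2539 0.1859] [-179.34   -0.56   80.23] q6 end 37 mid 94
```

```bash
python3 -m handwheel '{"gripper":[1,1,1,1,1,1,1,1],"slide":[[0,0,-2],[0,0,-2],[0,0,-2],[0,0,-2],[0,0,-2],[0,0,-2],[0,0,-2],[0,0,0]],"yaw":[-0.121,-0.121,-0.121,-0.121,-0.121,-0.121,-0.121,-0.121]}'
python3 -m handwheel '{"gripper":[1,1,1,1,1,1,1,1],"slide":[[0,0,0],[0,0,0],[0,0,0],[0,0,0],[0,0,0],[0,0,0],[0,0,0],[0,0,0]],"yaw":[-0.121,-0.121,-0.121,-0.121,-0.121,-0.121,-0.121,-0.121]}'
python3 -m handwheel '{"gripper":[1,1,1],"slide":[[0,0,0],[0,0,0],[0,0,0]],"yaw":[-0.117,-0.117,0]}'
python3 -c "
from h import *
go(.428,-.236,.19,204.6)"
```

```text
time: 14.1
ee_pos: [0.4404, 0.2528, 0.193]
tcp_rot: [-179.6, -1.0, 136.0]
wrist_force: [0.2, -0.2, 0.2]
opening: 0.0855
grasp_force: 0.0
time: 14.77
ee_pos: [0.4403, 0.2528, 0.1926]
tcp_rot: [179.4, -0.9, -168.5]
wrist_force: [0.9, -0.8, 1.5]
opening: 0.0859
grasp_force: 0.0
time: 15.02
ee_pos: [0.4403, 0.2528, 0.1926]
tcp_rot: [179.2, -0.8, -155.1]
wrist_force: [0.1, 0.4, 0.1]
opening: 0.0854
grasp_force: 0.0
turn 0.005 slide [ 214.6 -439.3   -0.6] now [0.4403 0.2528 0.1926] [ 179.2    -0.76 -155.12] q6 end -53 mid 5
```

```bash
python3 -m handwheel '{"gripper":[1,1,1,1,1,1,1,1],"slide":[[10,-20,0],[18,-36,0],[18,-36,0],[18,-36,0],[18,-36,0],[18,-36,0],[18,-36,0],[18,-36,0]],"yaw":[0,0,0,0,0,0,0,0]}'
python3 -m handwheel '{"gripper":[1,1,1,1,1,1,1],"slide":[[18,-36,0],[18,-36,0],[18,-36,0],[14,-32,0],[10,-27,0],[0,0,0],[0,0,0]],"yaw":[0,0,0,0,0,0,0]}'
python3 - <<'E'
from h import *; import pickle
go(.427,-.236,.19,204.6)
w=camera("wrist"); pickle.dump((w,camera("top"),camera("scene")),open("w4.pkl","wb"))
R=rect(w,.056,.36,.50,-.31,-.17,3000); cv2.imwrite("pics/w4.png",np.hstack([cv2.resize(w["img"][:,:,::-1],None,fx=.6,fy=.6),R[:240*0+240,:0]]) if 0 else R)
E
```

```text
time: 15.68
ee_pos: [0.4292, -0.053, 0.1909]
tcp_rot: [179.2, -0.7, -155.7]
wrist_force: [0.9, -0.7, -0.2]
opening: 0.0854
grasp_force: 0.0
time: 16.27
ee_pos: [0.4278, -0.2367, 0.189]
tcp_rot: [179.2, -0.8, -155.8]
wrist_force: [-0.8, -0.1, -0.0]
opening: 0.0855
grasp_force: 0.0
turn -0.007 slide [ 0.5  1.  -1. ] now [ 0.4278 -0.2367  0.189 ] [ 179.17   -0.8  -155.78] q6 end -54 mid -53
```

View pics/w4.png

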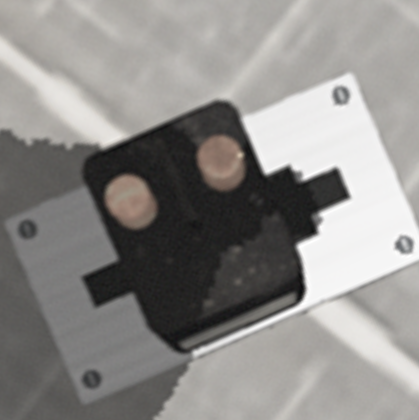

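In this crop (rectified at z = 56 mm) the contactor's stud tops are at (130,196) and (222,158). The plate's screws are at (28,229), (341,95), (403,244) and (92,379).

```bash
python3 - <<'E'
from h import *; import pickle
w,t,s=pickle.load(open("w4.pkl","rb")); c,d=pickle.load(open("cams.pkl","rb"))
f=lambda p:proj(w,[.50-p[1]/3000,-.17-p[0]/3000,.056])
g=lambda p,k:proj(k,[.72-p[1]/1190,.33-p[0]/1190,.006])
S=[]
for a,b,e in(((130,196),(663,334),(600,303)),((222,158),(699,318),(636,285))):
    X1=tri(w,f(a),c,g(b,c)); X2=tri(w,f(a),d,g(e,d)); X3=ray(w,f(a),.069); print(X1,X2,X3); S.append(X3)
S=np.array(S); v=S[0]-S[1]; th=np.degrees(np.arctan2(v[1],v[0])); print("y axis",th,"len",np.linalg.norm(v))
x=np.array([v[1],-v[0]])/np.linalg.norm(v); print("centre",S.mean(0)-.010*x)
sc=[ray(w,f(p),.006) for p in((28,229),(341,95),(403,244),(92,379))]; print("long centre",np.mean(sc,0))
e=(sc[0]+sc[3]-sc[1]-sc[2]); print("long y ang",np.degrees(np.arctan2(e[1],e[0])), [np.linalg.norm(sc[i]-sc[i-1]) for i in range(4)])
E
```

```text
[ 0.43011924 -0.21657534  0.07184021] [ 0.43103306 -0.2136783   0.06294984] [ 0.43101769 -0.21602044]
[ 0.44293755 -0.24535576  0.06969991] [ 0.44262844 -0.24447972  0.06682046] [ 0.4430899 -0.2452479]
y axis 112.4427533652944 len 0.03162249828101862
centre [ 0.42781118 -0.23445177]
long centre [ 0.43266603 -0.23683938]
long y ang 113.32037846059394 [np.float64(0.06417325013600192), np.float64(0.1339782884308226), np.float64(0.06350501953992373), np.float64(0.13341135789269182)]
```

```bash
python3 -m handwheel '{"gripper":[1,1,1,1,1,1],"slide":[[0,0,20],[0,0,30],[0,0,30],[0,0,16],[0,0,0],[0,0,0]],"yaw":[0.02,0,0,0,0,0]}' 60
python3 -c "
from h import *
go(.4275,-.235,.014,203)"
```

```text
time: 16.92
ee_pos: [0.4263, -0.2337, 0.0936]
tcp_rot: [179.2, -0.8, -156.5]
wrist_force: [-0.0, 0.8, 1.0]
opening: 0.0854
grasp_force: 0.0
turn 0.008 slide [-1.7 -2.7 79.6] now [ 0.4263 -0.2337  0.0936] [ 179.19   -0.81 -156.52] q6 end -52 mid -52
```

```bash
python3 -m handwheel '{"gripper":[1,1,1,1,1,1],"slide":[[-0.8,-1.3,18],[-0.8,-1.3,22],[0,0,20],[0,0,16],[0,0,0],[0,0,0]],"yaw":[0.008,0,0,0,0,0]}' 60
python3 -m handwheel '{"gripper":[0.6,0.3,0.1,-0.2,-0.4,-0.4,-0.4],"slide":[[0,0,0],[0,0,0],[0,0,0],[0,0,0],[0,0,0],[0,0,0],[0,0,0]],"yaw":[0,0,0,0,0,0,0]}' 60
python3 -m handwheel '{"gripper":[-0.4,-0.4,-0.4,-0.4,-0.4],"slide":[[0,0,-5],[0,0,-15],[0,0,-30],[0,0,-30],[0,0,0]],"yaw":[0,0,0,0,0]}'
python3 -c "
from h import *
go(.434,-.002,.1,177)"
```

```text
time: 17.42
ee_pos: [0.4281, -0.2359, 0.0188]
tcp_rot: [179.3, -0.8, -157.0]
wrist_force: [-0.2, 0.2, 0.0]
opening: 0.0853
grasp_force: 0.0
time: 18.0
ee_pos: [0.4285, -0.236, 0.0198]
tcp_rot: [179.3, -0.7, -157.0]
wrist_force: [-3.0, 4.3, 11.0]
opening: 0.0567
grasp_force: 64.4
time: 18.42
ee_pos: [0.4312, -0.2379, 0.1036]
tcp_rot: [179.6, -0.5, -157.0]
wrist_force: [1.7, -0.7, -2.9]
opening: 0.0566
grasp_force: 66.1
turn 0.453 slide [  9.5 235.7   4.3] now [ 0.4312 -0.2379  0.1036] [ 179.59   -0.52 -157.04] q6 end 3 mid -26
```

```bash
python3 -m handwheel '{"gripper":[-0.4,-0.4,-0.4,-0.4,-0.4],"slide":[[0,0,0],[0,0,0],[0,0,0],[0,0,0],[0,0,0]],"yaw":[0.091,0.091,0.091,0.09,0.09]}'
python3 -m handwheel '{"gripper":[-0.4,-0.4,-0.4,-0.4,-0.4,-0.4,-0.4,-0.4],"slide":[[1,18,0],[1,28,0],[1,34,0],[1,36,0],[1,36,0],[1,34,0],[1,28,0],[1,20,0]],"yaw":[0,0,0,0,0,0,0,0]}'
python3 -m handwheel '{"gripper":[-0.4,-0.4],"slide":[[0,0,0],[0,0,0]],"yaw":[0,0]}'
python3 -c "
from h import *
go(.434,-.002,.02,177)"
```

```text
time: 18.83
ee_pos: [0.4287, -0.2365, 0.0969]
tcp_rot: [179.6, -1.1, 176.7]
wrist_force: [-0.5, 0.4, -5.5]
opening: 0.0566
grasp_force: 66.0
time: 19.5
ee_pos: [0.4328, -0.0003, 0.0987]
tcp_rot: [179.6, -1.1, 177.1]
wrist_force: [0.1, -1.8, -4.7]
opening: 0.0567
grasp_force: 66.2
time: 19.67
ee_pos: [0.433, -0.0017, 0.0987]
tcp_rot: [179.7, -1.1, 177.1]
wrist_force: [0.0, -1.1, -4.3]
opening: 0.0567
grasp_force: 66.3
turn 0.003 slide [-2.5 -0.7 78.7] now [ 0.433  -0.0017  0.0987] [179.67  -1.07 177.15] q6 end 3 mid 3
```

```bash
python3 -m handwheel '{"gripper":[-0.4,-0.4,-0.4,-0.4,-0.4,-0.4],"slide":[[-1.5,-0.7,20],[-1,0,24],[0,0,18],[0,0,8],[0,0,0],[0,0,0]],"yaw":[0,0,0,0,0,0]}'
python3 -c "
from h import *
go(.434,-.002,.02,177)"
python3 -m handwheel '{"gripper":[-0.4,-0.4,-0.4,-0.4],"slide":[[0,0,2],[0,0,2],[0,0,1],[0,0,0]],"yaw":[0,0,0,0]}'
```

```text
time: 20.17
ee_pos: [0.4344, -0.0034, 0.0293]
tcp_rot: [179.7, -1.1, 177.0]
wrist_force: [0.2, 0.5, -3.9]
opening: 0.0563
grasp_force: 66.3
turn -0.001 slide [0.3 1.3 9.3] now [ 0.4344 -0.0034  0.0293] [179.66  -1.06 176.96] q6 end 3 mid 2
time: 20.5
ee_pos: [0.4345, -0.0028, 0.0242]
tcp_rot: [179.7, -1.0, 177.0]
wrist_force: [0.1, -0.0, -5.2]
opening: 0.0568
grasp_force: 66.3
```

```bash
python3 -m handwheel '{"gripper":[-0.4,-0.4,-0.4,-0.4,-0.4],"slide":[[0,0.8,2],[0,0,1.5],[0,0,1],[0,0,0],[0,0,0]],"yaw":[0,0,0,0,0]}'
```

```text
time: 20.92
ee_pos: [0.4344, -0.0019, 0.02]
tcp_rot: [179.6, -1.0, 177.0]
wrist_force: [-3.6, 0.4, 3.3]
opening: 0.0569
grasp_force: 67.4
```

```bash
python3 -m handwheel '{"gripper":[0,0.4,1,1,1],"slide":[[0,0,0],[0,0,0],[0,0,0],[0,0,0],[0,0,0]],"yaw":[0,0,0,0,0]}'
python3 -m handwheel '{"gripper":[1,1,1,1,1,1],"slide":[[0,0,-15],[0,0,-30],[0,0,-40],[0,0,-40],[0,0,-30],[0,0,0]],"yaw":[0,0,0,0,0,0]}'
python3 -m handwheel '{"gripper":[1,1,1,1,1,1,1,1],"slide":[[0,0,0],[0,0,0],[0,0,0],[0,0,0],[0,0,0],[0,0,0],[0,0,0],[0,0,0]],"yaw":[0.12,0.12,0.12,0.12,0.12,0.12,0.12,0.12]}'
python3 -m handwheel '{"gripper":[1,1,1,1,1,1,1,1],"slide":[[0,0,0],[0,0,0],[0,0,0],[0,0,0],[0,0,0],[0,0,0],[0,0,0],[0,0,0]],"yaw":[0.12,0.12,0.12,0.12,0.12,0.12,0.12,0.12]}'
python3 -c "
from h import *
go(.6445,.0007,.18,66.8)"
```

```text
time: 21.33
ee_pos: [0.4345, -0.002, 0.0195]
tcp_rot: [179.7, -1.0, 177.0]
wrist_force: [0.3, 0.0, -0.0]
opening: 0.0851
grasp_force: 0.0
time: 21.83
ee_pos: [0.4394, -0.0031, 0.1808]
tcp_rot: [179.6, -0.5, 177.0]
wrist_force: [0.5, -0.5, 0.2]
opening: 0.0855
grasp_force: 0.0
time: 22.5
ee_pos: [0.4371, -0.0031, 0.1741]
tcp_rot: [-179.3, -0.9, 121.7]
wrist_force: [0.4, 1.3, 0.1]
opening: 0.0858
grasp_force: 0.0
time: 23.17
ee_pos: [0.4371, -0.0031, 0.1741]
tcp_rot: [-178.9, 0.0, 66.7]
wrist_force: [0.1, 0.7, 0.5]
opening: 0.0855
grasp_force: 0.0
turn -0.002 slide [ 85.2 189.   -9.6] now [ 0.4371 -0.0031  0.1741] [-1.7889e+02  5.0000e-02  6.6660e+01] q6 end 113 mid 113
```

```bash
python3 -m handwheel '{"gripper":[1,1,1,1,1,1,1,1],"slide":[[9,20,0],[13,29,0],[14,31,0],[14,31,0],[14,31,10],[12,27,20],[9.2,20,25],[0,0,20]],"yaw":[0,0,0,0,0,0,0,0]}'
python3 -m handwheel '{"gripper":[1,1],"slide":[[0,0,0],[0,0,0]],"yaw":[0,0]}'
python3 -c "
from h import *
go(.6445,.0005,.0107,66.8)"
```

```text
time: 23.83
ee_pos: [0.6457, 0.0021, 0.092]
tcp_rot: [-178.8, 0.1, 67.0]
wrist_force: [-0.1, -0.3, -0.4]
opening: 0.0851
grasp_force: 0.0
time: 24.0
ee_pos: [0.642, 0.002, 0.0944]
tcp_rot: [-178.7, 0.1, 67.0]
wrist_force: [-1.0, -0.2, 0.9]
opening: 0.0855
grasp_force: 0.0
turn 0.003 slide [-0.3  4.7 83.6] now [0.642  0.002  0.0944] [-1.7872e+02  1.1000e-01  6.7000e+01] q6 end 113 mid 113
```

```bash
python3 -m handwheel '{"gripper":[1,1,1,1,1,0.3,-0.3,-0.6],"slide":[[0,1,20],[0,1,24],[0,1,20],[0,0,14],[0,0,4],[0,0,0],[0,0,0],[0,0,0]],"yaw":[0,0,0,0,0,0,0,0]}' 30
python3 -m handwheel '{"gripper":[-1,-1,-1,-1,-1],"slide":[[0,0,0],[0,0,0],[0,0,0],[0,0,0],[0,0,0]],"yaw":[0,0,0,0,0]}' 30
```

```text
time: 24.67
ee_pos: [0.6452, 0.0015, 0.0161]
tcp_rot: [-179.1, -0.0, 67.0]
wrist_force: [-0.3, -1.0, -0.0]
opening: 0.0518
grasp_force: 0.0
time: 25.08
ee_pos: [0.6448, 0.0015, 0.0152]
tcp_rot: [-179.0, -0.0, 67.0]
wrist_force: [-0.9, 0.7, 5.9]
opening: 0.0275
grasp_force: 29.4
```

```bash
python3 -m handwheel '{"gripper":[-1,-1,-1,-1,-1],"slide":[[0,0,-8],[0,0,-20],[0,0,-30],[0,0,-32],[0,0,0]],"yaw":[0,0,0,0,0]}'
python3 -m handwheel '{"gripper":[-1,-1,-1,-1,-1,-1,-1,-1],"slide":[[0,0,0],[0,0,0],[0,0,0],[0,0,0],[0,0,0],[0,0,0],[0,0,0],[0,0,0]],"yaw":[-0.1,-0.1,-0.1,-0.1,-0.1,-0.1,-0.1,-0.11]}'
python3 -c "
from h import *
go(.4324,-.238,.1,113.4)"
```

```text
time: 25.5
ee_pos: [0.6484, 0.0008, 0.1114]
tcp_rot: [-179.4, -0.2, 67.0]
wrist_force: [0.9, -0.0, -0.3]
opening: 0.0274
grasp_force: 29.9
time: 26.17
ee_pos: [0.6459, 0.0008, 0.1041]
tcp_rot: [-179.2, -0.8, 113.7]
wrist_force: [0.1, -0.4, -1.2]
opening: 0.0277
grasp_force: 29.9
turn 0.005 slide [-134.4 -290.8    6.2] now [0.6459 0.0008 0.1041] [-179.23   -0.77  113.68] q6 end 38 mid 66
```

```bash
python3 -m handwheel '{"gripper":[-1,-1,-1,-1,-1,-1,-1,-1],"slide":[[-8,-18,0],[-14,-30,0],[-14,-30,0],[-14,-30,0],[-14,-30,0],[-14,-30,0],[-14,-30,0],[-14,-30,0]],"yaw":[0,0,0,0,0,0,0,0]}'
python3 -m handwheel '{"gripper":[-1,-1,-1,-1,-1],"slide":[[-14,-30,0],[-10,-21,0],[-4.4,-11.8,0],[0,0,0],[0,0,0]],"yaw":[0,0,0,0,0]}'
python3 -c "
from h import *
go(.4324,-.238,.0165,113.4)"
```

```text
time: 26.83
ee_pos: [0.4777, -0.188, 0.106]
tcp_rot: [-179.2, -0.7, 113.4]
wrist_force: [1.7, -1.5, -0.8]
opening: 0.028
grasp_force: 29.9
time: 27.25
ee_pos: [0.4326, -0.2382, 0.1063]
tcp_rot: [-179.3, -0.8, 113.3]
wrist_force: [0.6, 0.1, -0.2]
opening: 0.0273
grasp_force: 29.9
turn -0.001 slide [-1.   1.  89.8] now [ 0.4326 -0.2382  0.1063] [-179.26   -0.75  113.34] q6 end 38 mid 38
```

```bash
python3 -m handwheel '{"gripper":[-1,-1,-1,-1,-1,-1],"slide":[[-0.5,0.5,22],[-0.5,0.5,26],[0,0,20],[0,0,12],[0,0,0],[0,0,0]],"yaw":[0,0,0,0,0,0]}'
python3 -m handwheel '{"gripper":[-1,-1,-1,-1],"slide":[[0,0,2],[0,0,2],[0,0,1.5],[0,0,0]],"yaw":[0,0,0,0]}'
python3 -c "
from h import *
go(.4324,-.238,.0155,113.4)"
```

```text
time: 27.75
ee_pos: [0.4327, -0.2374, 0.026]
tcp_rot: [-179.2, -0.8, 113.5]
wrist_force: [-0.3, -0.5, -0.4]
opening: 0.0279
grasp_force: 29.9
time: 28.08
ee_pos: [0.4324, -0.2381, 0.0207]
tcp_rot: [-179.2, -0.7, 113.4]
wrist_force: [0.4, 0.4, -0.8]
opening: 0.0277
grasp_force: 29.9
turn 0.000 slide [0.  0.1 5.2] now [ 0.4324 -0.2381  0.0207] [-179.24   -0.75  113.41] q6 end 38 mid 38
```

```bash
python3 -m handwheel '{"gripper":[-1,-1,-1,-1,-1],"slide":[[0,0,2],[0,0,1.5],[0,0,1],[0,0,0],[0,0,0]],"yaw":[0,0,0,0,0]}'
```

```text
time: 28.5
ee_pos: [0.4321, -0.2379, 0.0158]
tcp_rot: [-179.2, -0.8, 113.4]
wrist_force: [0.5, -0.5, -1.3]
opening: 0.0277
grasp_force: 29.9
```

```bash
python3 -m handwheel '{"gripper":[-1,-1,-1,-1],"slide":[[0,0,0.8],[0,0,0.7],[0,0,0],[0,0,0]],"yaw":[0,0,0,0]}'
```

```text
time: 28.83
ee_pos: [0.4322, -0.2379, 0.0152]
tcp_rot: [-179.2, -0.8, 113.4]
wrist_force: [-2.9, 3.1, 7.1]
opening: 0.0278
grasp_force: 30.8
```

Contact. Release, rise clear, and look from above.

```bash
python3 -m handwheel '{"gripper":[-0.3,0.1,0.5,0.6,0.6],"slide":[[0,0,0],[0,0,0],[0,0,0],[0,0,0],[0,0,0]],"yaw":[0,0,0,0,0]}'
python3 -m handwheel '{"gripper":[0.6,1,1,1,1,1],"slide":[[0,0,-12],[0,0,-30],[0,0,-40],[0,0,-40],[0,0,-40],[0,0,0]],"yaw":[0,0,0,0,0,0]}'
python3 - <<'E'
from h import *; import pickle
w=camera("wrist"); t=camera("top"); s=camera("scene"); pickle.dump((w,t,s),open("w5.pkl","wb"))
A=rect(w,.006,.35,.51,-.32,-.15,2200)
T=rect(t,.006,.35,.51,-.33,.33,1200); S=rect(s,.006,.35,.51,-.33,.33,1200)
cv2.imwrite("pics/fin.png",np.vstack([T,S])); cv2.imwrite("pics/w5.png",A)
E
```

```text
time: 29.25
ee_pos: [0.4321, -0.2379, 0.0142]
tcp_rot: [-179.2, -0.8, 113.4]
wrist_force: [-0.9, 0.3, -0.6]
opening: 0.0684
grasp_force: 0.0
time: 29.75
ee_pos: [0.4372, -0.2402, 0.1854]
tcp_rot: [-179.6, -0.3, 113.4]
wrist_force: [1.2, -1.8, 0.9]
opening: 0.0856
grasp_force: 0.0
```

View pics/fin.png

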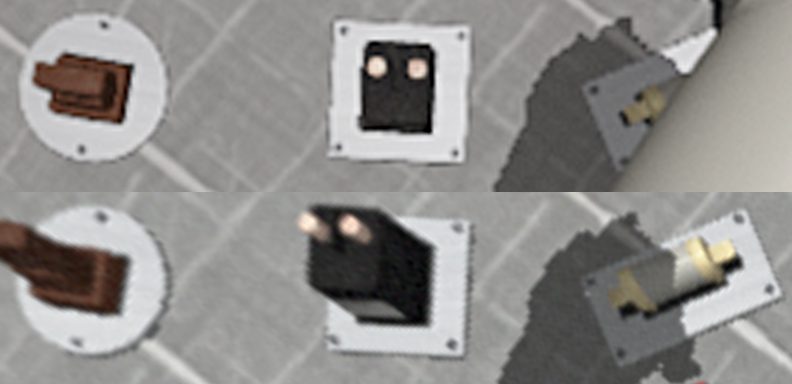

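View pics/w5.png

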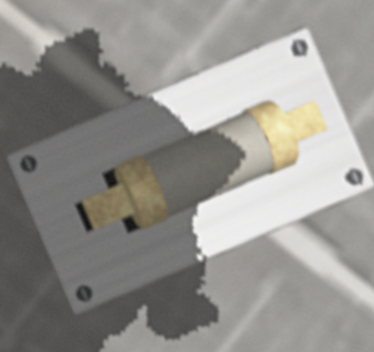

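The top and scene crops show the plug on the round plate, with a thin even rim of footprint round its base, and the contactor squarely covering the square plate's footprint. In the wrist crop the fuse tabs are at (90,212) and (322,117), and the plate screws at (28,163), (300,47), (354,176) and (84,293), so the fuse may be a few mm off along its length. I'll measure it.

```bash
python3 - <<'E'
from h import *; import pickle
w,t,s=pickle.load(open("w5.pkl","rb"))
f=lambda p,z:ray(w,proj(w,[.51-p[1]/2200,-.15-p[0]/2200,.006]),z)
pc=np.mean([f(p,.006) for p in((28,163),(300,47),(354,176),(84,293))],0)
a,b=f((90,212),.021),f((322,117),.021); v=a-b
print("plate",pc,"fuse",(a+b)/2,"d mm",1000*((a+b)/2-pc),"len",np.linalg.norm(v),"ang",np.degrees(np.arctan2(v[1],v[0])))
g=lambda p,z,k,r0=0:ray(k,proj(k,[.51-(p[1]-r0)/1200,.33-p[0]/1200,.006]),z)
S=[g(p,.069,t) for p in((376,67),(416,68))]; v=S[0]-S[1]; x=np.array([v[1],-v[0]])/np.linalg.norm(v)
print("contactor",np.mean(S,0)-.01*x,np.mean(S,0)+.01*x,"y ang",np.degrees(np.arctan2(v[1],v[0])),"square",np.mean([g(p,.006,t) for p in((344,31),(461,37),(455,153),(337,148))],0))
# fuse in scene view
a,b=g((620,300),.021,s,192),g((738,243),.021,s,192); print("fuse scene",(a+b)/2, "long scene",np.mean([g(p,.006,s,192) for p in((590,282),(739,218),(770,289),(620,353))],0))
# plug: base rim corners at z=.022 in top
P=[g(p,.022,t) for p in((66,55),(133,66),(122,124),(52,112))]; print("plug",np.mean(P,0),"round",g((93,87.5),.006,t))
E
```

```text
plate [ 0.43284091 -0.23704545] fuse [ 0.43389265 -0.24000766] d mm [ 1.05173828 -2.96220092] len 0.10865553361425324 ang 112.26825365464875
contactor [ 0.43403577 -0.00252388] [ 0.45402952 -0.00302373] y ang 88.56790381583538 square [ 0.433125   -0.00270833]
fuse scene [ 0.43481334 -0.24519243] long scene [ 0.43208333 -0.23645833]
plug [0.43341892 0.24794282] round [0.43708333 0.2525    ]
```

Wrist says the fuse is 3 mm off and scene says more, so I'll get a better look: swing the wrist over the plug, which also clears the top camera's view of the long plate.

```bash
python3 -m handwheel '{"gripper":[1,1,1,1,1,1,1,1],"slide":[[18,8,-2],[36,16,-2],[36,16,-2],[36,16,-2],[36,16,-2],[36,16,0],[36,16,0],[36,16,0]],"yaw":[0,0,0,0,0,0,0,0]}'
python3 -m handwheel '{"gripper":[1,1,1,1,1,1,1,1],"slide":[[36,16,0],[36,16,0],[36,16,0],[36,16,0],[36,16,0],[20,9,0],[0,0,0],[0,0,0]],"yaw":[0,0,0,0,0,0,0,0]}'
python3 - <<'E'
from h import *; import pickle
go(.4377,.253,.19,113)
w=camera("wrist"); t=camera("top"); s=camera("scene"); pickle.dump((w,t,s),open("w6.pkl","wb"))
A=rect(w,.006,.36,.52,.17,.33,2300); B=rect(t,.006,.36,.52,-.32,-.15,2300); 
cv2.imwrite("pics/w6.png",np.hstack([A[:368],B[:368]]))
E
```

```text
time: 30.57
ee_pos: [0.4369, 0.058, 0.1872]
tcp_rot: [-179.1, -0.8, 113.4]
wrist_force: [0.4, -0.8, 0.1]
opening: 0.0852
grasp_force: 0.0
time: 31.23
ee_pos: [0.4393, 0.2758, 0.1881]
tcp_rot: [-179.0, -0.7, 113.5]
wrist_force: [0.6, -0.4, 0.0]
opening: 0.0855
grasp_force: 0.0
turn 0.009 slide [-20.4 -10.5  -2. ] now [0.4393 0.2758 0.1881] [-179.03   -0.74  113.54] q6 end 97 mid 99
```

View pics/w6.png

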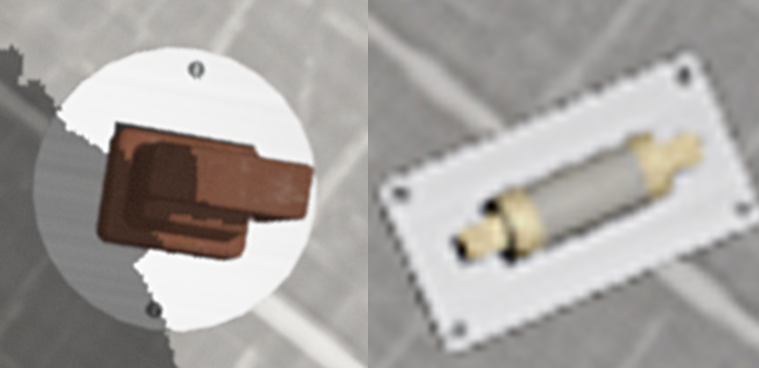

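Left: plug base corners (115,123), (255,147), (240,260) and (98,240), centred at (177,192), against the plate centre (174,188), so about 2 mm off and square. Right: fuse tabs (467,240) and (703,150) against the screws' mean (571,201), which is about 3.5 mm off after parallax and agrees with the wrist view. Everything is well inside 12 mm, so I'm handing in.

```bash
python3 -c "
from workcell import ticket
print(ticket.job_done())"
```

```text
the job is handed in; nothing more can be done
None
```

I handed the job in at about 31 s: the contactor is on the square plate, the service plug on the round plate and the fuse link on the long plate, each upright and measured within about 4 mm of centre; the hand-in gave no verdict.

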